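Load the last tube and hold the heater's hood half down

TASK

Take the sample tube from the rack and lower it, without dropping it, all the way down into the one empty bore of the tube heater, and let go of it. Then take the heater's clear hood, which is leaning back open, bring it over towards the tubes and hold it at 45 degrees from shut, so that I can slip the thermometer into the block underneath; it falls shut by itself if you let go, so never let it drop onto the tubes, and finish while still holding it there. Leave the other tubes and the things on the bench alone.

Things in the scene. Friction and masses are not known exactly. Their poses are not given: they have to be found in the camera images.
- heater: White dry tube heater, 240 mm deep (x) by 214 mm wide (y), fixed to the bench, control panel towards the robot. Origin: under its middle, on the bench; x points from panel to hinge, z up. Its top, 105 mm high, has an aluminium block with four upright bores in a row at x = 0, y = -66, -22, 22, 66 mm. Three hold tubes, which stand 38 mm out of the block; one (any) is empty.
- bore_mouth (a point): Centre of the mouth of the empty bore, level with the block top (105 mm above the bench); z up. The bore is 27 mm in diameter with a 3 mm chamfer, goes 57 mm straight down from here and has a flat bottom.
- tube_new_mid (a point): The loose tube to load, upright in the rack: glass, 22 mm in diameter, white screw cap 26 mm in diameter, 95 mm tall over all, about 45 g. This point is on its axis half-way up (47.5 mm above its bottom); z towards the cap. The cap is the top 20 mm: 27.5 to 47.5 mm above this point. Fully home in the empty bore this point is 9.5 mm below the bore's mouth.
- rack: Fixed two-tier plastic tube rack, 66 mm (x) by 162 mm (y), end walls 58 mm high, upper tier 55 mm high, three places 48 mm apart along y; only the middle one holds a tube, bottom 6 mm and top 101 mm above the bench. Origin: under its middle, on the bench.
- hood (a joint): Angle of the hood in rad: 0 = shut (lying over the tubes), growing as it opens; 0.785 = 45 degrees; it starts leaning back at or near its stop at 1.85, past upright. Below about 1.5 it falls shut by its own weight (0.33 to 0.62 kg, hardly any friction). The hood: a clear box-shaped cover with a grey rim, 157 mm from hinge to front, 202 mm wide, 43 mm deep.
- hood_hinge (a point): Middle of the hood's hinge axis, on the heater, 130 mm above the bench; the axis runs along the heater's y. This frame has the heater's axes and does not turn with the hood.
- hood_grip (a point): Centre of the hood's black grip: a round bar 18 mm in diameter, 40 mm long, parallel to the hinge, on a 12 mm thick stem at the middle of the hood's front, 22 mm clear of the front wall. It is 190 mm from the hinge axis: at hood angle a it lies at x = -190 cos a, z = +190 sin a mm in the frame of hood_hinge (about 313 mm above the bench at the start).
- tube_in1_mid (a point): Same kind of tube as tube_new_mid, already fully home in the heater; this point is half-way up it (9.5 mm below the level of the heater's block top). Not to be disturbed.
- tube_in2_mid (a point): Same kind of tube as tube_new_mid, already fully home in the heater; this point is half-way up it (9.5 mm below the level of the heater's block top). Not to be disturbed.
- tube_in3_mid (a point): Same kind of tube as tube_new_mid, already fully home in the heater; this point is half-way up it (9.5 mm below the level of the heater's block top). Not to be disturbed.
- calculator: Bystander: black desk calculator, 150 x 105 x 18 mm, lying flat; origin under its middle. Leave alone.
- flask: Bystander: stoppered conical glass flask, 84 mm across the foot, 140 mm tall; origin under its middle. Leave alone.
- thermometer: Bystander: probe thermometer with a white head and a thin steel probe, 165 mm long along x, lying; origin about its middle, on the bench. Leave alone.
Mind the look-alikes: they are no part of the job. Leave any red look-alike of the part that bears tube_new_mid alone.

How it is judged (in metres and radians):
On the way, in this order (a step that is already met when the one before it is completed fails the run):
1. the tube is fully home in the empty bore and let go (horizontal distance between tube_new_mid and bore_mouth below 0.006 m and z of tube_new_mid in the frame of bore_mouth below -0.005 m and angle between tube_new_mid's own z axis and vertical below 0.12 rad and contact force between tube_new and the fingers below 0.05 N), for 0.2 s.
2. the hood is held by the fingers at 45 degrees from shut, within 7 degrees (value of joint hood between 0.663 and 0.908 rad and contact force between hood and the fingers above 0.5 N), for 0.5 s.
At the end, for the whole second after the job is handed in: The tube is home in the bore that was empty (6 mm sideways, 4.5 mm in height, 7 degrees) and let go; the fingers alone hold the hood at rest at 45 degrees from shut, within 7 degrees; the other tubes are within 8 mm, the bench things within 30 mm of where they were (all of step 1 and all of step 2 and velocity of joint hood between -0.05 and 0.05 rad/s and contact force between hood and tube_new below 0.1 N and contact force between hood and tube_in1 below 0.1 N and contact force between hood and tube_in2 below 0.1 N and contact force between hood and tube_in3 below 0.1 N and contact force between hood and calculator below 0.1 N and contact force between hood and flask below 0.1 N and contact force between hood and thermometer below 0.1 N and distance of each of tube_in1_mid, tube_in2_mid, tube_in3_mid from where it was at the start of the episode below 0.008 m and distance of each of calculator, flask, thermometer from where it was at the start of the episode below 0.03 m); the arm keeps its last pose, push and grip.
It fails at once if the hood drops towards the tubes (under 20 degrees from shut) (value of joint hood below 0.35 rad).
It fails at once if the tube is dropped (linear speed of tube_new above 0.6 m/s and contact force between tube_new and the fingers below 0.05 N).
It fails at once if another tube is pulled out or knocked (distance of any of tube_in1_mid, tube_in2_mid, tube_in3_mid from where it was at the start of the episode above 0.015 m).
It fails at once if a thing on the bench is pushed away (distance of any of calculator, flask, thermometer from where it was at the start of the episode above 0.03 m).
It also fails if it takes over 67 s, if anything falls off the work surface, if the arm or the gripper's body presses on something with over 40 N, if the wrist force passes 120 N, or if a joint passes its speed limit or range.

ROBOT

A 6-joint arm with a two-finger parallel gripper is mounted at the origin on the work surface. World frame = base frame: x ahead of the robot, y to its left, z up, the work surface at z = 0. Lengths are in m, angles in degrees, forces in N, time in s.
With the tool pointing down it reaches from about 0.4 to 0.825 m from the base axis. Payload 7 kg.
Tool frame: the origin (TCP) lies midway between the tips of the shut fingers; the grasp point (between the pads) lies 19 mm behind it; z points along the fingers, y is the direction in which the jaws open and shut (so a half turn about z gives the same grasp; the last joint's range is limited). The gripper opens to 88 mm and grips with 3 to 60 N. Pads are 19 mm wide; open, the fingers measure 130 mm over their backs; the gripper's body (78 mm by 193 mm) begins 47 mm behind the grasp point.
Start: joints at [83.428, 20.546, 0.682, 0, -70.136, -16.507], TCP at [0.265, 0.621, 0.227] pointing down, gripper open.
Joint ranges: [-176.03, 176.03], [-82.01, 121.73], [-58.28, 71.71], [-173.87, 95.51], [-174.79, -0.11], [-173.66, 173.66]. Speed limits (degrees/s): [136.94, 136.94, 172.46, 180, 180, 180].

INTERFACE

Orientations are given as [roll, pitch, yaw] about the fixed x, y, z axes, in that order (R = Rz(yaw) Ry(pitch) Rx(roll)).
In Python, from plant import r gives the robot as it stands.
- The arm moves only by the tool carry_out, never from a script. Its argument "motion" is one flat list of numbers, 7 for each row, row after row: the turn, a rotation vector about the tool's x, y, z in degrees, then the shift along the tool's x, y, z in cm, then the finger opening in cm, from 0 to 8.76. A call has 1 to 20 rows; each row shifts and turns the commanded pose from where the row before left it, along the tool's axes as they then stand; what a row does not reach is not made up. A row lasts 1/12 s, in which the tool goes at most 41.7 mm and 7.16 degrees, less where a joint would pass 70% of its speed; a pose out of reach is approached as far as the arm can. A call is refused whole if a number of a shift passes 4.17 or a number of a turn 7.16, either way. A call with a gripper value outside its range is refused whole. The fingers move at their own pace and stop on an object; "grip_force" is the grip in N (left out, the last holds). Time passes only in rows, so rows that do not move let the fingers close. It gives the time, the measured TCP pose, the force and the opening at its end, in the units of the state.
- r.get_state(): the state, without advancing time (a new reading comes with each control period).
- r.capture(name): name is "side" or "top"; returns a dict with "pixels" (480x640x3 uint8, red, green, blue), "K" (3x3 intrinsics, pixels), "k1" (the pictures are not rectified: a ray, as slopes to the right and down, at radius r is drawn at 1 + k1 r^2 times it, then the intrinsics apply), "R" (3x3) and "t" (3): a world point X has camera coordinates R X + t. Camera axes: x right, y down, z forward; pixel columns grow to the right and rows downward; lengths in m; the calibration is good to about 2 mm. A picture is of the moment at which its call begins. There is no depth.
- r.close_job(): hands the job in, once; it reports no verdict.
The state is a dict: "time_s": time; "joints": joint angles; "qd": joint speeds; "joint_torque": joint torques, N m; "tcp_pos": TCP position; "eef_rot": TCP orientation; "contact_force": force on the tool from outside, world axes, zero at the start; "moment": the same for the moment, N m; "gripper_width": finger opening in m.
Only numpy, scipy, OpenCV 4.12 (cv2) and the standard library are available. Lean on these libraries where they do the work, as an engineer would, in place of code of your own. Each camera call takes 0.05 s, during which the arm holds its last target. There are 200 camera calls.

## Working session

There is one attempt and no reset: what is moved stays moved. The work goes in short steps, Python scripts to look and compute and a tool call to move; the robot and the scene stay as the last step left them, time stands still between calls to the robot, and variables do not carry over. Pictures are saved under pics/ and viewed, about 8 in all and at most 12, crops included, and the job is handed in when it is done.

Besides the shell and the picture viewer there is one more tool, called as name(argument=value, ...), one argument or row to a line, values as JSON. carry_out: Moves the arm, as the interface text tells. Its arguments: {"type":"object","properties":{"motion":{"type":"array"},"grip_force":{"type":"number"}},"required":["motion"]}

```bash
mkdir -p pics; ls; cat > h.py <<'E'
import numpy as np, cv2
from plant import r
def cap(n,f):
    c=r.capture(n); cv2.imwrite('pics/'+f,cv2.cvtColor(c['pixels'],cv2.COLOR_RGB2BGR)); 
    np.savez('pics/'+f[:-4]+'.npz',**c); return c
def load(f): return dict(np.load('pics/'+f+'.npz'))
def ray(c,u,v):
    K=c['K'];k=float(c['k1']); d=np.array([(u-K[0,2])/K[0,0],(v-K[1,2])/K[1,1]]); s=d.copy()
    for _ in range(30): s=d/(1+k*(s@s))
    R=c['R'];return -R.T@c['t'], R.T@np.array([s[0],s[1],1])
def onz(c,u,v,z):
    o,d=ray(c,u,v); return o+d*(z-o[2])/d[2]
def proj(c,X):
    p=c['R']@np.array(X)+c['t']; s=p[:2]/p[2]; s=s*(1+float(c['k1'])*(s@s)); return c['K'][:2,:2]@s+c['K'][:2,2]
def tri(c1,p1,c2,p2):
    A=np.zeros((3,3));b=np.zeros(3);L=[]
    for c,p in((c1,p1),(c2,p2)):
        o,d=ray(c,*p);d/=np.linalg.norm(d);P=np.eye(3)-np.outer(d,d);A+=P;b+=P@o;L.append((o,P))
    X=np.linalg.solve(A,b);return X,[np.linalg.norm(P@(X-o)) for o,P in L]
E
python3 -c "
from h import *
for n in('side','top'):
    c=cap(n,n+'0.png');print(n,-c['R'].T@c['t'],c['K'][0,0],c['k1'])
print(r.get_state())"
```

```text
pics
side [ 0.13002582 -0.81187139  0.66320248] 441.9908957981457 -0.0024630398374068485
top [0.29654012 0.02267968 1.32500171] 502.1377868341058 -0.043283716181463
{'time_s': 0.1, 'joints': array([ 8.34269632e+01,  2.05865257e+01,  6.39365472e-01, -1.63079921e-02,
       -7.01350227e+01, -1.65062115e+01]), 'qd': array([ 0.16733674, -0.14819932,  0.13200704,  0.02694128, -0.05447487,
       -0.04998194]), 'joint_torque': array([-1.30769084e-03, -5.84164345e+01,  2.93754601e+01,  7.01552063e+00,
        1.02428271e-02, -4.98003226e-05]), 'tcp_pos': array([0.26447335, 0.62056714, 0.22573256]), 'eef_rot': array([ 1.79916848e+02, -8.65205127e-03, -2.30847946e+01]), 'contact_force': array([-0.42336286, -0.07050704,  1.03844037]), 'moment': array([ 0.02593247, -0.01358492,  0.0113354 ]), 'gripper_width': 0.08766820897972252}
```

View pics/side0.png

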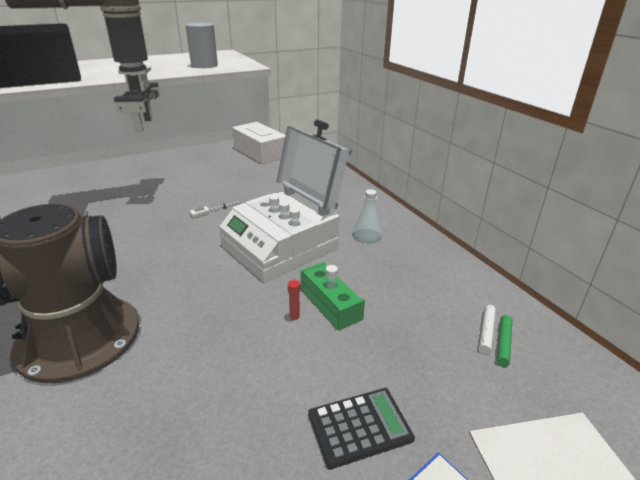

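View pics/top0.png

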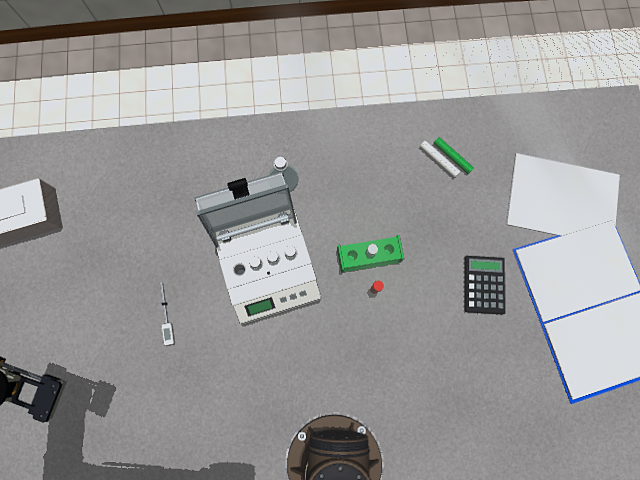

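Side view: the heater's hood is open, the green rack holds the tube at about (331,275), and the red decoy stands at (294,300). Top view: the empty bore is at about (239,269), the rack tube's cap at (373,250), the hood grip at (237,187), and the flask at (280,165). Next I'll refine these.

```bash
cat > m.py <<'E'
from h import *
c=load('top0');s=load('side0');im=c['pixels'];g=cv2.cvtColor(im,cv2.COLOR_RGB2GRAY);hsv=cv2.cvtColor(im,cv2.COLOR_RGB2HSV)
def blob(m,x0,y0,x1,y1,tag,z,f=c):
    k=np.zeros(m.shape,np.uint8);k[y0:y1,x0:x1]=m[y0:y1,x0:x1]*255
    n,_,st,ce=cv2.connectedComponentsWithStats(k);i=1+np.argmax(st[1:,4]);print(tag,st[i],ce[i].round(1),onz(f,*ce[i],z).round(4));return ce[i]
blob((hsv[...,1]<60)&(g>140),360,238,386,262,'cap',.101)
gm=(hsv[...,0]>45)&(hsv[...,0]<75)&(hsv[...,1]>120)
blob(gm,330,230,410,275,'rack',.055)
blob(g<150,228,258,250,280,'bore',.105)
blob(g<60,222,175,252,200,'grip',.313)
# side
si=s['pixels'];sg=cv2.cvtColor(si,cv2.COLOR_RGB2GRAY)
blob(sg<60,308,115,332,135,'gripside',.3,s)
big=cv2.resize(im[170:335,185:330],None,fx=5,fy=5,interpolation=cv2.INTER_CUBIC)
cv2.imwrite('pics/crop.png',cv2.resize(cv2.cvtColor(im[225:335,190:325],cv2.COLOR_RGB2BGR),None,fx=5.5,fy=5.5,interpolation=cv2.INTER_CUBIC))
for m in [gm]:
    k=np.zeros(gm.shape,np.uint8);k[230:275,330:410]=gm[230:275,330:410];print(cv2.minAreaRect(np.argwhere(k)[:,::-1].astype(np.float32)))
E
python3 m.py
```

```text
cap [368 244  10  10  81] [372.3 248.5] [ 0.5141 -0.1412  0.101 ]
rack [ 338  235   66   37 1226] [369.4 253.1] [ 0.5111 -0.1387  0.055 ]
bore [233 263  12  12 103] [238.9 269.1] [0.4916 0.1907 0.105 ]
grip [228 178  21  22 299] [238.7 188. ] [0.6306 0.1528 0.313 ]
gripside [315 121  12  14  60] [320.5 126.5] [0.6468 0.1689 0.3   ]
((370.6814880371094, 253.0709228515625), (26.837581634521484, 62.7491455078125), 80.3802719116211)
```

View pics/crop.png

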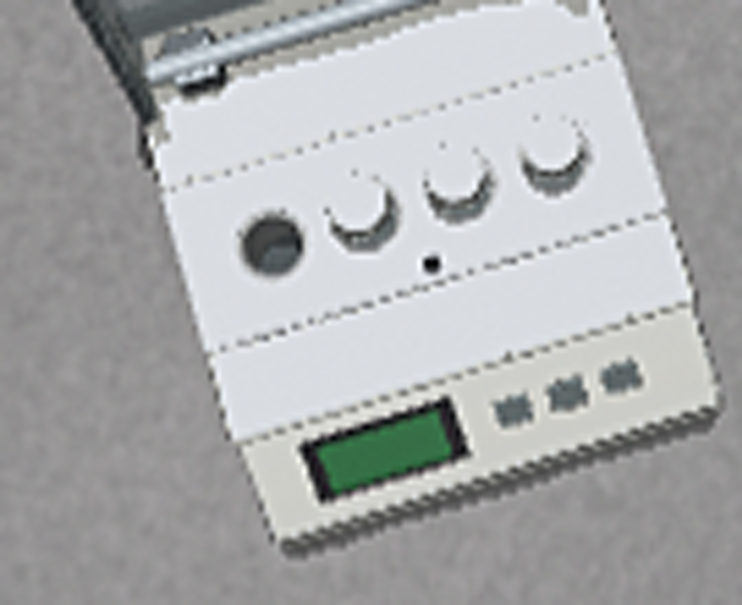

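```bash
cat >> m.py <<'E'
print('----')
P=lambda x,y,z=.105: onz(c,190+(x+.5)/5.5-.5,225+(y+.5)/5.5-.5,z)
a,b=P(222,350),P(665,215);d=a-b;print('yaw row',np.degrees(np.arctan2(-d[0],d[1])))
a,b=P(235,438),P(690,305);d=a-b;print('yaw row',np.degrees(np.arctan2(-d[0],d[1])))
a,b=P(165,185),P(608,57);d=a-b;print('yaw row',np.degrees(np.arctan2(-d[0],d[1])))
a,b=P(235,440),P(165,185);d=b-a;print('yaw side',np.degrees(np.arctan2(d[1],d[0])))
a,b=P(692,305),P(608,57);d=b-a;print('yaw side',np.degrees(np.arctan2(d[1],d[0])))
bore=P(272,243);print('bore',bore)
X,e=tri(c,(238.7,188.),s,(320.5,126.5));print('grip tri',X,e)
# cap in side
hs=cv2.cvtColor(si,cv2.COLOR_RGB2HSV)
p=blob((hs[...,1]<50)&(sg>150),318,258,345,290,'capside',.091,s)
for z in(.101,.091,.081):print(z,proj(s,[.5141,-.1412,z]),)
cv2.imwrite('pics/crop2.png',cv2.resize(cv2.cvtColor(np.hstack([im[230:275,330:410],si[262:307,300:380]]),cv2.COLOR_RGB2BGR),None,fx=5,fy=5,interpolation=cv2.INTER_CUBIC))
for y in np.radians([14,16,18]):
    h=bore[:2]-66e-3*np.array([-np.sin(y),np.cos(y)]); ex=np.array([np.cos(y),np.sin(y)])
    # front edge middle
    print(np.degrees(y),'heater',h,'front mid',h-.12*ex,'gripper', 'others',[ (h+q*np.array([-np.sin(y),np.cos(y)])).round(4) for q in(.022,-.022,-.066)])
E
python3 m.py|sed -n '/----/,$p'
```

```text
----
yaw row 12.031767071988588
yaw row 11.272221644681471
yaw row 11.372442351766708
yaw side 12.126193109277777
yaw side 13.496120590938368
bore [0.49231266 0.19044603 0.105     ]
grip tri [0.63540385 0.15277048 0.30579354] [np.float64(0.0025777357803216734), np.float64(0.0025777357803219696)]
capside [318 258  27  24 346] [334.6 265.6] [ 0.5301 -0.1291  0.091 ]
0.101 [331.01579241 266.75725758]
0.091 [330.89069309 270.50177187]
0.081 [330.76694067 274.20582858]
14.0 heater [0.50827951 0.12640651] front mid [0.39184402 0.09737589] gripper others [array([0.503 , 0.1478]), array([0.5136, 0.1051]), array([0.5242, 0.0624])]
16.0 heater [0.51050473 0.12700276] front mid [0.39515332 0.09392628] gripper others [array([0.5044, 0.1482]), array([0.5166, 0.1059]), array([0.5287, 0.0636])]
18.0 heater [0.51270778 0.1276763 ] front mid [0.398581   0.09059426] gripper others [array([0.5059, 0.1486]), array([0.5195, 0.1068]), array([0.5331, 0.0649])]
```

View pics/crop2.png

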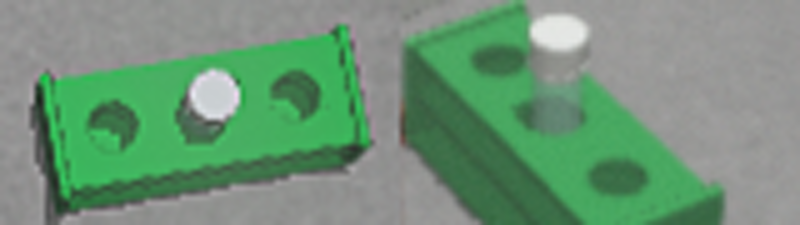

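Top crop: the empty bore is at (239.4,269), the leftmost of the row. The heater is yawed about 12°. Rack crop: the cap top is at (372.4,248.6) in the top view and (331.4,268.3) in the side view.

The open hood blocks a square grasp across the row. I'll use jaws turned diagonally (world angle about 62°) with the body tilted 20° about the jaw axis, away from the hood.

```bash
cat >> h.py <<'E'
from scipy.spatial.transform import Rotation as Ro
def cur():
    s=r.get_state();return np.array(s['tcp_pos']),Ro.from_euler('xyz',s['eef_rot'],degrees=True)
def tool(zt,yt):
    zt=np.array(zt,float);zt/=np.linalg.norm(zt);yt=np.array(yt,float);yt-=zt*(zt@yt);yt/=np.linalg.norm(yt)
    return Ro.from_matrix(np.c_[np.cross(yt,zt),yt,zt])
def go(p,R,p0=None,R0=None):
    if p0 is None:p0,R0=cur()
    t=(R0.inv()*R).as_rotvec(degrees=True); s=R.inv().apply(np.array(p)-p0)*100
    print('turn',t.round(2),'then shift cm',s.round(2)); return s
cd,sd=np.cos,np.sin;ra=np.radians
def carry(tilt=20,j=62):
    b=np.array([cd(ra(j+90)),sd(ra(j+90)),0]);return tool(-(cd(ra(tilt))*np.array([0,0,1])+sd(ra(tilt))*b),[-cd(ra(j)),-sd(ra(j)),0])
def tcp(G,R): return np.array(G)+.019*R.as_matrix()[:,2]
E
python3 -c "
from h import *
c=load('top0');s=load('side0')
X,e=tri(c,(372.4,248.6),s,(331.4,268.3));print('captop',X,e)
R=carry();A=[X[0],X[1],.091]
p=tcp([X[0],X[1],.20],R);go(p,R);print(p,R.inv().apply([0,0,-1]))
"
```

```text
captop [ 0.51459097 -0.14208587  0.09729538] [np.float64(7.531409549738575e-05), np.float64(7.53140954974897e-05)]
turn [-0.78 19.98  4.88] then shift cm [53.52 55.6  24.12]
[ 0.5203287  -0.14513668  0.18214584] [-3.42020143e-01  6.93889390e-17  9.39692621e-01]
```

carry_out(
  motion=[-0.2,5,1.22,0,0,0,6,-0.2,5,1.22,0,0,0,6,-0.2,5,1.22,0,0,0,6,-0.2,5,1.22,0,0,0,6,0,0,0,2.2,2.3,1.0,6,0,0,0,2.2,2.3,1.0,6,0,0,0,2.2,2.3,1.0,6,0,0,0,2.2,2.3,1.0,6,0,0,0,2.2,2.3,1.0,6,0,0,0,2.2,2.3,1.0,6,0,0,0,2.2,2.3,1.0,6,0,0,0,2.2,2.3,1.0,6,0,0,0,2.2,2.3,1.0,6,0,0,0,2.2,2.3,1.0,6,0,0,0,2.2,2.3,1.0,6,0,0,0,2.2,2.3,1.0,6,0,0,0,2.2,2.3,1.0,6,0,0,0,2.2,2.3,1.0,6,0,0,0,2.2,2.3,1.0,6],
  grip_force=15,
)

```text
time_s: 1.68
tcp_pos: [0.4217, 0.145, 0.1981]
eef_rot: [-179.9, -20.0, -28.0]
contact_force: [1.2, -0.3, -0.2]
gripper_width: 0.0598
```

```bash
python3 -c "
from h import *
R=carry();p=tcp([.5143,-.1417,.20],R);go(p,R);print(cur()[0], r.get_state()['eef_rot'],r.get_state()['time_s'],R.as_euler('xyz',degrees=True))
"
```

```text
turn [-0.08 -0.01  0.  ] then shift cm [20.4  20.97  9.12]
[0.42172372 0.14501688 0.19805171] [-179.91997583  -20.00692084  -27.99554961] 1.6833 [180. -20. -28.]
```

carry_out(
  motion=[0,0,0,2.27,2.33,1.01,6,0,0,0,2.27,2.33,1.01,6,0,0,0,2.27,2.33,1.01,6,0,0,0,2.27,2.33,1.01,6,0,0,0,2.27,2.33,1.01,6,0,0,0,2.27,2.33,1.01,6,0,0,0,2.27,2.33,1.01,6,0,0,0,2.27,2.33,1.01,6,0,0,0,2.27,2.33,1.01,6,0,0,0,-0.85,0,2.33,6,0,0,0,-0.85,0,2.33,6,0,0,0,-0.85,0,2.33,6,0,0,0,0,0,0,6,0,0,0,0,0,0,6],
)

```text
time_s: 2.85
tcp_pos: [0.5186, -0.1444, 0.1068]
eef_rot: [179.9, -19.8, -28.0]
contact_force: [0.1, 0.1, 0.2]
gripper_width: 0.0602
```

```bash
python3 -c "
from h import *
s=cap('side','side1.png');t=cap('top','top1.png')
R=carry();p=tcp([.5143,-.1417,.091],R);go(p,R);q,_=cur();print(q,proj(s,q),proj(t,q))
a=cv2.resize(s['pixels'][210:310,270:390],None,fx=3.3,fy=3.3,interpolation=2);b=cv2.resize(t['pixels'][200:300,310:430],None,fx=3.3,fy=3.3,interpolation=2)
cv2.imwrite('pics/c3.png',cv2.cvtColor(np.hstack([a,b]),cv2.COLOR_RGB2BGR))"
```

```text
turn [-0.08 -0.09 -0.06] then shift cm [-1.27  0.18  3.4 ]
[ 0.52110422 -0.14330939  0.10941575] [334.45618244 263.24389457] [373.15570537 245.03153457]
```

View pics/c3.png

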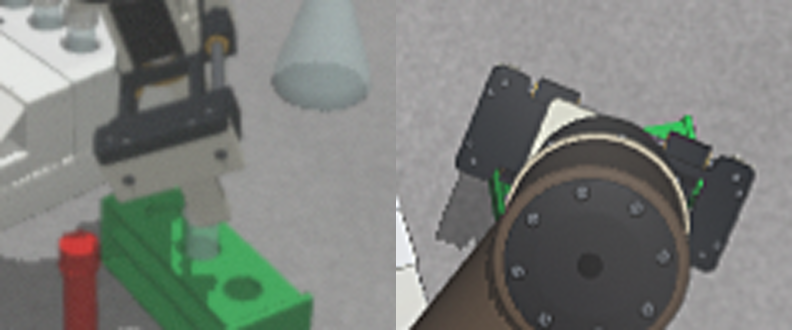

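Side crop: the near finger stands in front of the cap, which is between the jaws. Top crop: the arm covers the rack, and the jaw direction is as planned. I'll descend and grip.

carry_out(
  motion=[0,0,0,-0.39,0,1.08,6,0,0,0,-0.39,0,1.08,6,0,0,0,-0.39,0,1.08,6,0,0,0,0,0,0,6,0,0,0,0,0,0,2,0,0,0,0,0,0,2,0,0,0,0,0,0,2,0,0,0,0,0,0,2,0,0,0,0,0,0,2,0,0,0,0,0,0,2,0,0,0,0,0,0,2,0,0,0,0,0,0,2],
)

```text
time_s: 3.95
tcp_pos: [0.524, -0.1443, 0.0804]
eef_rot: [-180.0, -19.3, -28.0]
contact_force: [-1.2, -2.2, 2.2]
gripper_width: 0.0253
```

```bash
python3 -c "
from h import *
c=cap('side','side2.png')
for i in range(3): s=r.get_state();print(s['tcp_pos'],s['eef_rot'],s['contact_force'],s['moment'],s['joints'],s['gripper_width'],s['time_s']);r.capture('side')
cv2.imwrite('pics/c4.png',cv2.cvtColor(cv2.resize(c['pixels'][210:310,270:390],None,fx=5,fy=5,interpolation=2),cv2.COLOR_RGB2BGR))"
```

```text
[ 0.52401688 -0.14429692  0.08035952] [-179.95361521  -19.31851189  -28.0345219 ] [-0.01546428 -1.95096349  2.55479364] [-0.34185267  1.09706299 -0.26333619] [  4.57238313   7.16543048 -58.20926841  51.85111677 -13.05114794
   7.76534728] 0.025427349397120574 4.0
[ 0.52403834 -0.14427454  0.08034134] [-179.95211555  -19.31776413  -28.0312663 ] [-0.49882167 -2.3463741   3.14352535] [-0.33309547  1.00087599 -0.20244068] [  4.57107555   7.1682991  -58.20935813  51.85605734 -13.04644053
   7.76431462] 0.025518593968023827 4.05
[ 0.52403079 -0.14427319  0.08033628] [-179.95104628  -19.31746094  -28.03226827] [-1.27955087 -2.08212631  3.36823646] [-0.39736551  1.07676641 -0.22742109] [  4.57001701   7.16804354 -58.21068169  51.85770022 -13.04474385
   7.76257768] 0.025948830796970326 4.1
```

View pics/c4.png

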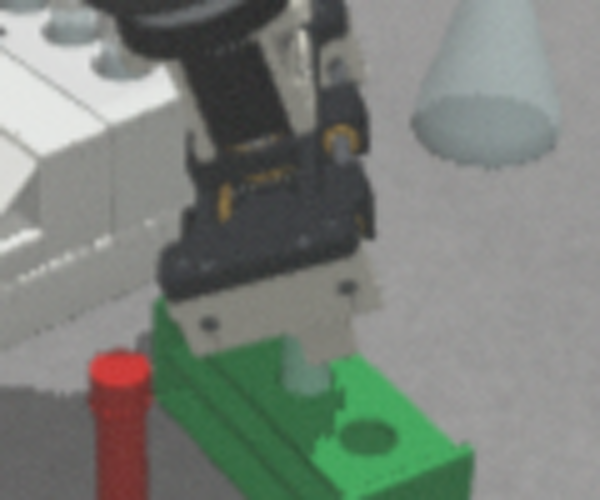

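Joint 3 is at its range limit, so the grasp sits about 7 mm high on the cap, but it closed at 25.4 mm on the cap. The bore pose needs less fold, so I'll lift and check.

carry_out(
  motion=[0,0,0,0,0,0,2,0,0,0,0,0,0,2,0,0,0,0.2,0,-0.56,2,0,0,0,0.4,0,-1.1,2,0,0,0,0.4,0,-1.1,2,0,0,0,0.68,0,-1.88,2,0,0,0,0.68,0,-1.88,2,0,0,0,0.68,0,-1.88,2,0,0,0,0.68,0,-1.88,2,0,0,0,0.68,0,-1.88,2,0,0,0,0.68,0,-1.88,2,0,0,0,0,0,0,2,0,0,0,0,0,0,2],
  grip_force=25,
)

```text
time_s: 5.23
tcp_pos: [0.5261, -0.1444, 0.2304]
eef_rot: [-179.8, -19.4, -28.0]
contact_force: [-0.1, 0.2, -0.9]
gripper_width: 0.0254
```

```bash
python3 -c "
from h import *
c=cap('side','side3.png')
s=r.get_state();print(s['tcp_pos'],s['eef_rot'],s['contact_force'],s['joints'],s['gripper_width'],s['time_s'])
cv2.imwrite('pics/c5.png',cv2.cvtColor(cv2.resize(c['pixels'][170:310,270:410],None,fx=4,fy=4,interpolation=2),cv2.COLOR_RGB2BGR))"
```

```text
[ 0.52527005 -0.14459435  0.22916569] [-179.89417748  -19.30924631  -28.02173846] [-0.38685258  0.40445261 -1.52211749] [ 13.56708963  -3.19077483 -38.02923352  19.02286488 -42.00194689
  35.69613988] 0.024868453922842718 5.2833
```

View pics/c5.png

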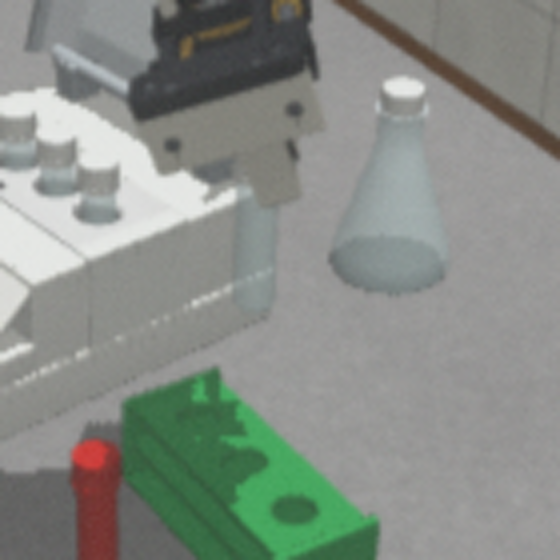

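```bash
python3 -c "
from h import *
c=load('side3')
for T in([.5155,-.142],[.5165,-.140]):print([proj(c,[*T,z]).round(1) for z in(.155,.21,.23)])
im=c['pixels'];g=cv2.cvtColor(im,cv2.COLOR_RGB2GRAY)
for y in(228,232,236,240): print(y,g[y,322:346])
R=cur()[1]; p0=cur()[0]; print(p0)
off=p0[:2]-np.array([.516,-.141])
bore=np.array([.4920,.1905])
W=bore-.07*np.array([cd(ra(12)),sd(ra(12))])
go([*(W+off),p0[2]+.02],R,p0,R);go([*(bore+off),p0[2]+.02],R,np.r_[W+off,p0[2]+.02],R)
"
```

```text
[array([332.5, 245.8]), array([333.3, 223.1]), array([333.6, 214.5])]
[array([332.4, 245.2]), array([333.2, 222.6]), array([333.5, 214. ])]
228 [141 142 140 141 141 139 134 129 134 140 142 145 145 147 144 143 139 142
 149 151 153 148 151 149]
232 [140 140 138 142 139 139 132 132 134 139 141 143 146 147 146 143 139 150
 152 153 152 154 153 153]
236 [142 140 141 140 138 140 130 132 136 138 143 144 146 145 146 148 143 148
 152 150 154 151 151 152]
240 [137 138 140 140 141 147 143 151 151 149 154 150 149 148 145 142 140 151
 154 154 153 153 152 155]
[ 0.52527005 -0.14459435  0.22916569]
turn [0. 0. 0.] then shift cm [-21.1  -23.65  -9.47]
turn [0. 0. 0.] then shift cm [ 5.06 -4.5   1.78]
```

carry_out(
  motion=[0,0,0,-0.96,-1.07,-0.43,2,0,0,0,-1.92,-2.15,-0.86,2,0,0,0,-1.92,-2.15,-0.86,2,0,0,0,-1.92,-2.15,-0.86,2,0,0,0,-1.92,-2.15,-0.86,2,0,0,0,-1.92,-2.15,-0.86,2,0,0,0,-1.92,-2.15,-0.86,2,0,0,0,-1.92,-2.15,-0.86,2,0,0,0,-1.92,-2.15,-0.86,2,0,0,0,-1.92,-2.15,-0.86,2,0,0,0,-1.92,-2.15,-0.86,2,0,0,0,-0.94,-1.08,-0.43,2,0,0,0,0,0,0,2,0,0,0,1.265,-1.125,0.445,2,0,0,0,1.265,-1.125,0.445,2,0,0,0,1.265,-1.125,0.445,2,0,0,0,1.265,-1.125,0.445,2,0,0,0,0,0,0,2,0,0,0,0,0,0,2],
)

```text
time_s: 6.87
tcp_pos: [0.5014, 0.1855, 0.2475]
eef_rot: [179.9, -19.3, -28.1]
contact_force: [-0.8, 0.3, -0.9]
gripper_width: 0.0252
```

```bash
python3 -c "
from h import *
c=cap('side','side4.png');t=cap('top','top4.png')
s=r.get_state();p=s['tcp_pos'];print(p,s['eef_rot'],s['contact_force'],s['joints'],s['gripper_width'],s['time_s'])
T=p[:2]+np.array([.516,-.141])-np.array([.52527,-.14459]);b=p[2]-.22917+.155;print('tube',T,b)
print([proj(c,[*T,z]).round(1) for z in(b,b+.05)],'bore',proj(c,[.492,.1905,.105]))
a=cv2.resize(c['pixels'][140:260,210:340],None,fx=3,fy=3,interpolation=2);bb=cv2.resize(t['pixels'][180:300,180:310],None,fx=3,fy=3,interpolation=2)
cv2.imwrite('pics/c6.png',cv2.cvtColor(np.hstack([a,bb]),cv2.COLOR_RGB2BGR))"
```

```text
[0.50081849 0.18563418 0.24816428] [179.94852286 -19.27380356 -28.02795689] [-0.75190002  0.14645524 -1.42148717] [ 54.50090861  -0.10898827 -33.97827412  23.29608769 -55.8777001
  -5.6876619 ] 0.02527604564076828 6.9667
tube [0.49154849 0.18922418] 0.17399427664369072
[array([263.5, 179.4]), array([262.5, 161.5])] bore [264.86155797 202.54409645]
```

View pics/c6.png

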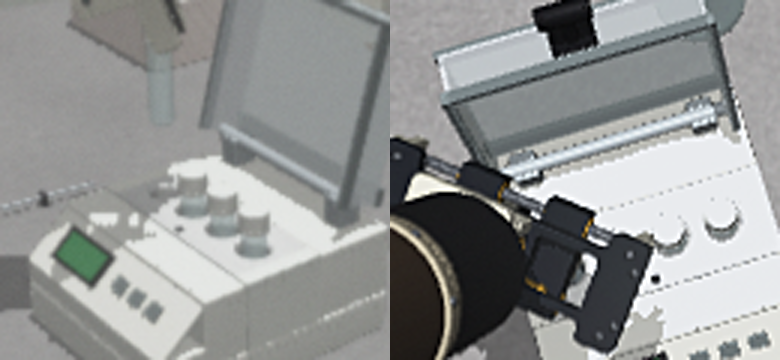

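Left: the tube hangs upright with its bottom at about (263.7,179.3), matching the prediction, and the empty bore is at about (263.3,203). Right: the gripper clears the hood. I'll measure the bore in the side view more exactly.

```bash
python3 -c "
from h import *
c=load('side0');t=load('top0')
g=cv2.cvtColor(c['pixels'],cv2.COLOR_RGB2GRAY);print(g[199:209,254:275])
T=[.4915,.1895]
print(proj(c,[*T,.105]))
for p in((263.3,203.3),(264,203.3),(264.7,203.3)): print(onz(c,*p,.105),tri(t,(239.2,269.1),c,p))
g=cv2.cvtColor(t['pixels'],cv2.COLOR_RGB2GRAY);print(g[260:279,230:250])
"
```

```text
[[214 222 224 228 229 228 228 226 226 224 223 220 220 219 215 164 159 172
  180 184 184]
 [228 228 229 228 225 224 221 219 219 219 219 220 218 218 214 161 140 142
  145 151 153]
 [229 225 225 221 219 219 217 213 211 213 213 214 214 212 202 154 136 137
  142 145 148]
 [222 221 221 219 217 213 207 200 184 182 179 176 179 175 180 144 133 141
  144 145 146]
 [219 219 219 218 216 192 189 167 147 148 142 143 144 143 147 133 134 143
  147 146 148]
 [219 218 220 218 218 197 163 134 124 130 131 135 134 134 133 129 139 144
  156 151 149]
 [218 218 219 219 218 212 172 141 128 137 136 137 138 142 141 157 163 157
  156 153 153]
 [216 217 218 218 219 218 209 200 186 183 171 172 181 194 197 200 178 168
  167 170 170]
 [209 215 217 217 219 218 218 217 214 213 209 207 213 216 216 211 164 161
  168 172 176]
 [189 207 215 218 217 217 219 220 219 218 218 218 217 217 212 179 146 143
  151 153 158]]
[264.82373587 202.73779245]
[0.48664465 0.18826495 0.105     ] (array([0.489724  , 0.19085812, 0.10347147]), [np.float64(0.002046757796061689), np.float64(0.002046757796061757)])
[0.48833206 0.18744396 0.105  
[... 1193 characters left out ...]
 231 221
  220 221]
 [221 221 229 188 116  59  65  64  94  89  92  90  89  81 116 202 227 221
  220 220]
 [221 221 225 212 138  75  58  71  92  86  91  88  81  89 169 223 224 221
  220 219]
 [220 220 223 220 189 139  73  76  84  81  85  81  87 149 206 227 222 220
  220 219]
 [220 220 221 224 211 193 142 130  99  99 100 107 151 206 229 222 220 220
  220 220]
 [220 220 221 222 225 221 205 196 176 174 175 200 214 227 223 221 220 220
  220 220]
 [220 220 220 220 221 222 226 218 221 211 220 228 224 222 220 221 220 220
  220 220]
 [220 220 220 220 220 220 221 222 222 223 222 221 221 220 220 220 220 220
  220 220]
 [220 219 220 220 220 220 220 220 221 220 220 220 220 220 219 220 220 220
  220 220]]
```

carry_out(
  motion=[0,0,0,-0.5,0,1.42,2,0,0,0,-0.5,0,1.42,2,0,0,0,-0.5,0,1.42,2,0,0,0,-0.5,0,1.42,2,0,0,0,-0.17,0,0.47,2,0,0,0,-0.17,0,0.47,2,0,0,0,-0.17,0,0.47,2,0,0,0,-0.17,0,0.47,2,0,0,0,-0.17,0,0.47,2,0,0,0,0,0,0,2,0,0,0,0,0,0,2],
)

```text
time_s: 7.88
tcp_pos: [0.5011, 0.1868, 0.164]
eef_rot: [-180.0, -19.3, -28.0]
contact_force: [0.1, -0.8, -0.2]
gripper_width: 0.0253
```

```bash
python3 -c "
from h import *
s=r.get_state();p=s['tcp_pos'];print(p,s['eef_rot'],s['contact_force'],s['moment'],s['joints'],s['gripper_width'],s['time_s'],'bottom',p[2]-.22917+.155)"
```

```text
[0.50111602 0.18678168 0.16401694] [-179.95266772  -19.30866459  -28.01149117] [ 0.13598926 -0.76219705 -0.22414285] [0.5301174  1.00814617 0.0376664 ] [ 53.58926449   4.48239782 -42.63943004  28.34382255 -43.53087705
 -12.45169714] 0.025315103900308045 7.8833 bottom 0.0898469352104154
```

carry_out(
  motion=[0,0,0,-0.17,0,0.47,2,0,0,0,-0.17,0,0.47,2,0,0,0,-0.17,0,0.47,2,0,0,0,-0.17,0,0.47,2,0,0,0,-0.17,0,0.47,2,0,0,0,-0.17,0,0.47,2,0,0,0,-0.17,0,0.47,2,0,0,0,-0.07,0,0.19,2,0,0,0,0,0,0,2,0,0,0,0,0,0,2],
)

```text
time_s: 8.72
tcp_pos: [0.5008, 0.187, 0.1269]
eef_rot: [-180.0, -19.3, -28.0]
contact_force: [-0.5, 0.0, 0.4]
gripper_width: 0.0253
```

```bash
python3 -c "
from h import *
s=r.get_state();p=s['tcp_pos'];print(p,s['eef_rot'],s['contact_force'],s['moment'],s['joints'],s['gripper_width'],s['time_s'],'bottom',p[2]-.22917+.155)"
```

```text
[0.50077046 0.18698492 0.12689685] [-179.9584241   -19.30339797  -28.01382116] [-0.49516355  0.04789096  0.378673  ] [ 0.55207552  0.97091978 -0.02145675] [ 52.76736285   7.05490239 -46.49711999  32.22269512 -37.71508784
 -16.72884592] 0.025308649091797544 8.7167 bottom 0.0527268468993943
```

Bottom at about 0.053 m, home is 0.048 m. I'll go down in 1 mm rows and watch for contact.

carry_out(
  motion=[0,0,0,-0.033,0,0.094,2,0,0,0,-0.033,0,0.094,2,0,0,0,-0.033,0,0.094,2,0,0,0,-0.033,0,0.094,2,0,0,0,0,0,0,2,0,0,0,0,0,0,2],
)

```text
time_s: 9.22
tcp_pos: [0.5008, 0.1871, 0.123]
eef_rot: [-179.9, -19.3, -28.0]
contact_force: [-0.6, 0.6, -1.2]
gripper_width: 0.0253
```

carry_out(
  motion=[0,0,0,-0.033,0,0.094,2,0,0,0,0,0,0,2,0,0,0,-0.033,0,0.094,2,0,0,0,0,0,0,2,0,0,0,0,0,0,2],
)

```text
time_s: 9.63
tcp_pos: [0.5015, 0.1875, 0.1222]
eef_rot: [-179.9, -19.4, -28.0]
contact_force: [-0.5, -1.6, 10.0]
gripper_width: 0.0255
```

Bottomed out at 10 N. I'll open the fingers and retreat along the tool axis.

carry_out(
  motion=[0,0,0,0,0,0,4,0,0,0,0,0,0,4,0,0,0,0,0,0,4,0,0,0,0,0,0,4,0,0,0,0,0,-0.5,4,0,0,0,0,0,-1,4,0,0,0,0,0,-1.5,4,0,0,0,0,0,-2,4,0,0,0,0,0,-2,4,0,0,0,0,0,-2,4,0,0,0,0,0,-2,4,0,0,0,0,0,0,4,0,0,0,0,0,0,4],
)

```text
time_s: 10.72
tcp_pos: [0.4683, 0.2043, 0.2255]
eef_rot: [-179.9, -19.3, -28.0]
contact_force: [-0.1, -0.2, -0.4]
gripper_width: 0.0401
```

```bash
python3 -c "
from h import *
c=cap('side','side5.png');t=cap('top','top5.png')
s=r.get_state();print(s['tcp_pos'],s['eef_rot'],s['contact_force'],s['joints'],s['gripper_width'],s['time_s'])
a=cv2.resize(c['pixels'][100:260,215:345],None,fx=3,fy=3,interpolation=2);bb=cv2.resize(t['pixels'][150:310,180:310],None,fx=3,fy=3,interpolation=2)
cv2.imwrite('pics/c7.png',cv2.cvtColor(np.hstack([a,bb]),cv2.COLOR_RGB2BGR))"
```

```text
[0.46809087 0.20337425 0.22407409] [179.97886978 -19.27149416 -28.01350045] [ 0.04630158 -0.81116739 -0.37772492] [ 59.47462346  -0.77579551 -38.13872191  23.96843652 -54.26338014
 -11.90228997] 0.04018514484582883 10.8167
```

View pics/c7.png

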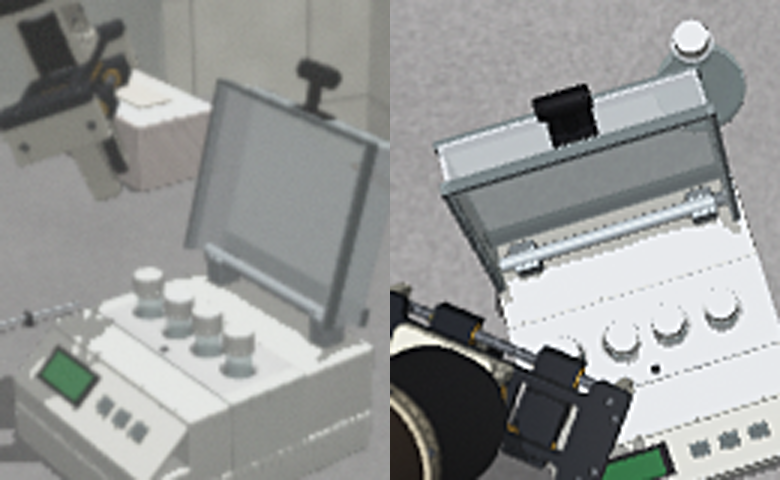

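The tube is home: the four caps are level in the side view, and the new one is at about (264,191). The bar is at about (321.7,124.3) in the side view and (237.3,184) in the top view. Joint 3 limited the pick, so I'll fit a quick linear kinematic model from the recorded states to choose a hood tool attitude that stays in range all along the arc.

```bash
cat > kin.py <<'E'
from h import *
from scipy.optimize import least_squares
D=[([83.427,20.587,.639],[.26447,.62057,.22573],[179.917,-.009,-23.085],70.135),
([4.572,7.165,-58.209],[.52402,-.14430,.08036],[-179.95,-19.318,-28.03],13.05),
([13.567,-3.191,-38.029],[.52527,-.14459,.22917],[-179.89,-19.309,-28.02],42.0),
([54.501,-.109,-33.978],[.50082,.18563,.24816],[179.95,-19.27,-28.03],55.88),
([53.589,4.482,-42.639],[.50112,.18678,.16402],[-179.95,-19.31,-28.01],43.53),
([52.767,7.055,-46.497],[.50077,.18698,.12690],[-179.96,-19.30,-28.01],37.7),
([59.475,-.776,-38.139],[.46809,.20337,.22407],[179.98,-19.27,-28.01],54.26)]
def rows(q):
    q1,q2,q3=map(ra,q);w=q2-q3;Z=Ro.from_euler('z',q1).as_matrix()
    B=np.zeros((3,7));B[:,:3]=np.eye(3)
    for k,t in((3,q2),(5,w)):B[0,k:k+2]=cd(t),-sd(t);B[2,k:k+2]=sd(t)*-1,-cd(t)
    return Z@B
zt=lambda R:R.as_matrix()[:,2]
A=np.vstack([np.c_[rows(q),zt(Ro.from_euler('xyz',e,degrees=True))] for q,p,e,_ in D]);y=np.concatenate([p for _,p,_,_ in D])
x,*_=np.linalg.lstsq(A,y,rcond=1e-6)
def fd(q):
    w=ra(q[1]-q[2]);return Ro.from_euler('z',ra(q[0])).apply([cd(w),0,-sd(w)])
def ik(p,R,q0=(40,5,-40)):
    W=np.array(p)-x[7]*zt(R);s=least_squares(lambda q:rows(q)@x[:7]-W,q0,x_scale=30,bounds=([-176,-82,-120],[176,121,72]));q=s.x
    return q,np.degrees(np.arccos(fd(q)@zt(R))),np.linalg.norm(s.fun)
if __name__=='__main__':
    print(x.round(4),'resid mm',np.abs(A@x-y).max()*1e3)
    for q,p,e,q5 in D:print(q5,np.degrees(np.arccos(fd(q)@zt(Ro.from_euler('xyz',e,degrees=True)))).round(1),end=' | ')
    X,e=tri(load('top5'),(237.3,184),load('side5'),(321.7,124.3));print('\nbar',X,e)
    Y=ra(12);ex=np.array([cd(Y),sd(Y),0]);ey=np.array([-sd(Y),cd(Y),0]);H=np.array([.583,.142,.130])
    for a,al in[(106,106),(106,90),(90,90),(75,75),(60,75),(60,60),(45,45),(45,55),(45,60),(45,75),(50,65),(50,60)]:
        u=-cd(ra(a))*ex+sd(ra(a))*np.array([0,0,1]);G=H+.19*u;v=-cd(ra(al))*ex+sd(ra(al))*np.array([0,0,1])
        for sg in(1,):
            t=np.cross(ey,v);R=tool(-v,t);q,q5,err=ik(G-.012*v,R);print(a,al,q.round(1),'q5',q5.round(1),'err mm',(err*1e3).round(1))
E
python3 kin.py
```

```text
[ 0.0352 -0.1685  0.0903  0.0824 -0.6079  0.3107 -0.0817  0.3749] resid mm 50.05655881724541
70.135 70.1 | 13.05 13.0 | 42.0 42.0 | 55.88 55.9 | 43.53 43.5 | 37.7 37.7 | 54.26 54.3 | 
bar [0.64160703 0.15516483 0.31029683] [np.float64(0.0011089767728452804), np.float64(0.001108976772845285)]
106 106 [26.3 32.1 35.5] q5 108.9 err mm 0.0
106 90 [28.5 19.  11. ] q5 81.9 err mm 0.0
90 90 [30.  13.3  2.1] q5 78.8 err mm 0.0
75 75 [ 35.9  -1.1 -22.2] q5 55.3 err mm 0.0
60 75 [ 38.7  -5.5 -30.7] q5 51.7 err mm 0.0
60 60 [ 46.5 -14.  -45.2] q5 36.7 err mm 0.0
45 45 [ 70.4 -26.2 -69. ] q5 41.2 err mm 0.0
45 55 [ 56.7 -20.4 -58.5] q5 34.3 err mm 0.0
45 60 [ 51.9 -17.6 -53.5] q5 35.0 err mm 0.0
45 75 [ 41.7  -8.9 -39.7] q5 46.6 err mm 0.0
50 65 [ 46.4 -13.7 -45.8] q5 39.0 err mm 0.0
50 60 [ 50.  -16.5 -50.7] q5 35.7 err mm 0.0
```

```bash
python3 - <<'E'
s=open('kin.py').read()
s=s.replace("A=np.vstack([np.c_[rows(q),zt(Ro.from_euler('xyz',e,degrees=True))]","""def fd(q):
    w=ra(q[1]-q[2]);return Ro.from_euler('z',ra(q[0])).apply([cd(w),0,-sd(w)])
def full(q,R):
    z=zt(R);n=np.cross(fd(q),z);n/=np.linalg.norm(n);return np.c_[rows(q),z,n,np.cross(n,z)]
A=np.vstack([full(q,Ro.from_euler('xyz',e,degrees=True))""",1)
i=s.index("def fd(q)",s.index("x,*_"));j=s.index("def ik")
s=s[:i]+s[j:]
s=s.replace("W=np.array(p)-x[7]*zt(R);s=least_squares(lambda q:rows(q)@x[:7]-W","s=least_squares(lambda q:full(q,R)@x-p")
open('kin.py','w').write(s)
E
python3 kin.py
```

```text
[-0.     -0.      0.1988  0.     -0.6016  0.4636 -0.      0.3781 -0.1918
 -0.    ] resid mm 0.020996568543485417
70.135 70.1 | 13.05 13.0 | 42.0 42.0 | 55.88 55.9 | 43.53 43.5 | 37.7 37.7 | 54.26 54.3 | 
bar [0.64160703 0.15516483 0.31029683] [np.float64(0.0011089767728452804), np.float64(0.001108976772845285)]
106 106 [28.1 26.7 19.6] q5 98.3 err mm 0.0
106 90 [30.7 16.4  4.3] q5 77.9 err mm 0.0
90 90 [32.3 11.2 -1.7] q5 77.2 err mm 0.0
75 75 [ 38.8  -2.9 -22.8] q5 56.9 err mm 0.0
60 75 [ 42.   -7.3 -29.5] q5 55.0 err mm 0.0
60 60 [ 46.7 -16.2 -47.8] q5 36.5 err mm 0.0
45 45 [ 15.  -26.3 -71.4] q5 2.1 err mm 24.2
45 55 [ 47.7 -22.  -61.9] q5 28.0 err mm 0.0
45 60 [ 50.3 -20.  -55.3] q5 34.9 err mm 0.0
45 75 [ 45.3 -10.8 -36.7] q5 51.9 err mm 0.0
50 65 [ 48.4 -16.1 -46.2] q5 41.6 err mm 0.0
50 60 [ 49.2 -18.9 -52.7] q5 35.6 err mm 0.0
```

The kinematics now fit exactly (0.02 mm). I'll grip at tool angle 104° and finish with the hood near 47° and the tool at 60°, which keeps joint 3 near -54, inside its range.

```bash
cat > hood.py <<'E'
from kin import *
Y=ra(12);ex=np.array([cd(Y),sd(Y),0]);ey=np.array([-sd(Y),cd(Y),0]);H=np.array([.588,.144,.130]);zz=np.array([0,0,1])
vec=lambda a:-cd(ra(a))*ex+sd(ra(a))*zz
def pose(a,al,back=0,dep=.012):
    v=vec(al);R=tool(-v,-np.cross(ey,v));return H+.19*vec(a)+(back-dep)*v,R
E
python3 -c "
from hood import *
p0,R0=cur();p,R=pose(106,104,.06);print(p)
pr=p0+[0,0,.17]
print('up',R0.inv().apply([0,0,17]).round(2))
go(p,R,pr,R0);go(pose(106,104)[0],R,p,R)
for a,al in[(106,104),(90,90),(75,78),(60,68),(47,60)]:
    P,Q=pose(a,al);print(a,al,P.round(3),ik(P,Q))
print(ik(p,R),ik(pr,R))"
```

```text
[0.65058516 0.15730289 0.35921392]
up [ 5.610e+00  1.000e-02 -1.605e+01]
turn [-21.38 -24.06  47.18] then shift cm [  8.3  -17.23  -0.7 ]
turn [0. 0. 0.] then shift cm [-0. -0.  6.]
106 104 [0.636 0.154 0.301] (array([28.28591157, 25.93838002, 18.62555489]), np.float64(96.13203990581168), np.float64(1.3440263137448477e-14))
90 90 [0.588 0.144 0.308] (array([32.23199686, 11.69348926, -1.0012837 ]), np.float64(77.30522703980512), np.float64(1.397241820741282e-12))
75 78 [0.542 0.134 0.302] (array([ 37.63080866,  -0.48855381, -19.04918376]), np.float64(60.72148205169966), np.float64(1.3446533896717732e-10))
60 68 [0.499 0.125 0.283] (array([ 44.4213715 , -11.04142098, -37.04002057]), np.float64(46.318681288445646), np.float64(6.430606238855383e-12))
47 60 [0.467 0.118 0.259] (array([ 49.2764697 , -18.8470888 , -53.84189945]), np.float64(34.65439072090201), np.float64(9.694009784729474e-15))
(array([27.96857426, 26.94580277, 27.4516031 ]), np.float64(103.9540270290549), np.float64(2.8939631534231735e-11)) (array([40.24721834, 10.15763311,  9.20662082]), np.float64(101.36032203668391), np.float64(4.665418226268542e-09))
```

carry_out(
  motion=[0,0,0,0.8,0,-2.29,4.5,0,0,0,0.8,0,-2.29,4.5,0,0,0,0.8,0,-2.29,4.5,0,0,0,0.8,0,-2.29,4.5,0,0,0,0.8,0,-2.29,4.5,0,0,0,0.8,0,-2.29,4.5,0,0,0,0.8,0,-2.29,4.5,-2.38,-2.67,5.24,0,0,0,4.5,-2.38,-2.67,5.24,0,0,0,4.5,-2.38,-2.67,5.24,0,0,0,4.5,-2.38,-2.67,5.24,0,0,0,4.5,-2.38,-2.67,5.24,0,0,0,4.5,-2.38,-2.67,5.24,0,0,0,4.5,-2.38,-2.67,5.24,0,0,0,4.5,-2.38,-2.67,5.24,0,0,0,4.5,-2.38,-2.67,5.24,0,0,0,4.5,0,0,0,0,0,0,4.5],
)

```text
time_s: 12.23
tcp_pos: [0.4693, 0.2032, 0.3921]
eef_rot: [165.7, -0.0, -78.4]
contact_force: [-0.6, 0.6, -0.6]
gripper_width: 0.0446
```

```bash
python3 -c "
from hood import *
s=r.get_state();print(s['tcp_pos'],s['joints'],s['time_s'])
p,R=pose(106,104,.06);go(p,R)"
```

```text
[0.46933076 0.20318829 0.39213867] [  40.00721534   10.49153617    9.37933128   -6.87295571 -101.50029591
  -29.06454591] 12.2333
turn [ 0.34  0.06 -0.42] then shift cm [  8.26 -17.07  -0.86]
```

carry_out(
  motion=[0.34,0.06,-0.42,1.38,-2.85,-0.14,4.5,0,0,0,1.38,-2.85,-0.14,4.5,0,0,0,1.38,-2.85,-0.14,4.5,0,0,0,1.38,-2.85,-0.14,4.5,0,0,0,1.38,-2.85,-0.14,4.5,0,0,0,1.38,-2.85,-0.14,4.5,0,0,0,0,0,0,4.5,0,0,0,0,0,0,4.5],
)

```text
time_s: 12.9
tcp_pos: [0.6512, 0.1585, 0.3584]
eef_rot: [166.1, -0.1, -77.5]
contact_force: [-0.2, 0.4, -0.6]
gripper_width: 0.0447
```

```bash
python3 -c "
from hood import *
s=r.get_state();print(s['tcp_pos'],s['joints'],s['time_s'])
p,R=pose(106,104,.0);go(p,R)
c=cap('side','side6.png');t=cap('top','top6.png')
for n,k in(('s',c),('t',t)):print(n,'tcp',proj(k,s['tcp_pos']),'bar',proj(k,H+.19*vec(106)))
a=cv2.resize(c['pixels'][60:180,260:390],None,fx=3,fy=3,interpolation=2);bb=cv2.resize(t['pixels'][120:240,180:310],None,fx=3,fy=3,interpolation=2)
cv2.imwrite('pics/c8.png',cv2.cvtColor(np.hstack([a,bb]),cv2.COLOR_RGB2BGR))"
```

```text
[0.65118651 0.15849806 0.3583867 ] [  28.12754068   26.99317378   27.37356542   -3.77488739 -103.7977889
  -16.14993227] 12.9
turn [-0.07 -0.17  0.43] then shift cm [0.1  0.1  5.94]
s tcp [324.36894528 104.61251076] bar [320.50513443 123.66255397]
t tcp [232.02554508 171.7621606 ] bar [237.48041835 184.21249537]
```

View pics/c8.png

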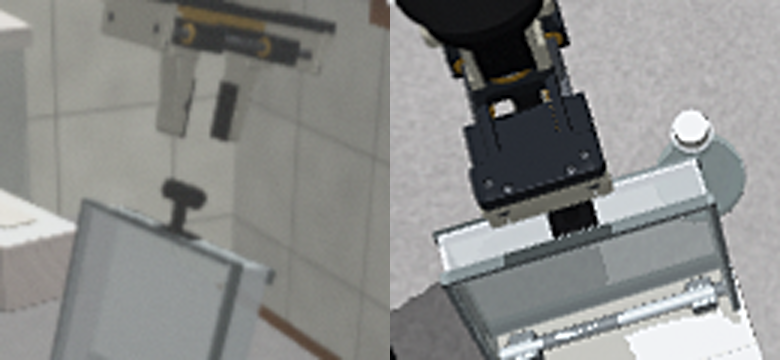

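Side: the bar is at (321.3,124.3), as predicted, and the open fingers are directly above it. I'll descend 6 cm along the tool and grip.

carry_out(
  motion=[0,0,0,0.05,0.05,1.5,4.5,0,0,0,0.05,0.05,1.5,4.5,0,0,0,0,0,1.5,4.5,0,0,0,0,0,0.75,4.5,0,0,0,0,0,0.75,4.5,0,0,0,0,0,0,1.2,0,0,0,0,0,0,1.2,0,0,0,0,0,0,1.2,0,0,0,0,0,0,1.2,0,0,0,0,0,0,1.2,0,0,0,0,0,0,1.2,0,0,0,0,0,0,1.2,0,0,0,0,0,0,1.2],
  grip_force=30,
)

```text
time_s: 14.08
tcp_pos: [0.6359, 0.155, 0.3049]
eef_rot: [166.4, 0.0, -77.5]
contact_force: [-2.2, 0.1, 5.9]
gripper_width: 0.0173
```

```bash
python3 -c "
from hood import *
s=r.get_state();print(s['tcp_pos'],s['eef_rot'],s['contact_force'],s['gripper_width'],s['time_s'])
L=[(106,104),(90,90),(75,78),(60,68),(47,60)]
p,R=cur()
for a,al in L[1:]:
    P,Q=pose(a,al);t=(R.inv()*Q).as_rotvec(degrees=True);print(a,'turn',t.round(2),'shift in start frame',(R.inv().apply(P-p)*100).round(2),'mid frame',((R*Ro.from_rotvec(t/2,degrees=True)).inv().apply(P-p)*100).round(2));p,R=P,Q
"
```

```text
[0.63585975 0.15499892 0.30494619] [ 1.66415425e+02  3.43377324e-02 -7.75282396e+01] [-2.19162382  0.11149415  5.93680848] 0.017292831216584283 14.0833
90 turn [13.58 -0.02  0.47] shift in start frame [0.04 4.84 0.86] mid frame [0.06 4.91 0.28]
75 turn [12. -0.  0.] shift in start frame [0.   4.67 0.62] mid frame [-0.    4.71  0.13]
60 turn [10. -0. -0.] shift in start frame [0.   4.67 0.89] mid frame [0.   4.73 0.48]
47 turn [ 8. -0. -0.] shift in start frame [-0.    4.    1.07] mid frame [-0.    4.06  0.78]
```

Gripped at 17.3 mm on the 18 mm bar. Now I'll swing the first half of the arc slowly.

carry_out(
  motion=[2.26,0,0.08,0.01,0.82,-0.02,1.2,2.26,0,0.08,0.01,0.82,-0.02,1.2,2.26,0,0.08,0.01,0.82,-0.02,1.2,2.26,0,0.08,0.01,0.82,-0.02,1.2,2.26,0,0.08,0.01,0.82,-0.02,1.2,2.26,0,0.08,0.01,0.82,-0.02,1.2,2,0,0,0,0.785,0.02,1.2,2,0,0,0,0.785,0.02,1.2,2,0,0,0,0.785,0.02,1.2,2,0,0,0,0.785,0.02,1.2,2,0,0,0,0.785,0.02,1.2,2,0,0,0,0.785,0.02,1.2,0,0,0,0,0,0,1.2,0,0,0,0,0,0,1.2],
)

```text
time_s: 15.25
tcp_pos: [0.542, 0.1344, 0.3064]
eef_rot: [-168.1, 0.0, -78.0]
contact_force: [2.4, 1.1, -5.4]
gripper_width: 0.017
```

```bash
python3 -c "
from hood import *
s=r.get_state();print(s['tcp_pos'],s['eef_rot'],s['contact_force'],s['moment'],s['joints'],s['gripper_width'],s['time_s'])
p,R=cur()
for a,al in[(75,78),(60,68),(47,60)]:
    P,Q=pose(a,al,dep=.008);t=(R.inv()*Q).as_rotvec(degrees=True);print(a,P,'turn',t.round(2),'mid frame',((R*Ro.from_rotvec(t/2,degrees=True)).inv().apply(P-p)*100).round(2));p,R=P,Q
"
```

```text
[0.54204538 0.13438655 0.30637923] [-1.68092890e+02  4.50375772e-03 -7.79720032e+01] [ 2.3577144   1.14168781 -5.40845283] [ 0.19542044  0.0870482  -0.01009439] [ 37.62595081  -0.58239464 -18.49542641   5.82051044 -61.44246465
 -27.90627657] 0.01695095495594428 15.25
75 [0.54152593 0.13412163 0.30570073] turn [0.09 0.01 0.03] mid frame [0.02 0.07 0.05]
60 [0.49800734 0.12487147 0.28712736] turn [10. -0. -0.] mid frame [0.   4.8  0.48]
47 [0.46516453 0.11789051 0.262029  ] turn [ 8. -0. -0.] mid frame [-0.    4.12  0.78]
```

carry_out(
  motion=[1.43,0,0,0,0.69,0.075,1.2,1.43,0,0,0,0.69,0.075,1.2,1.43,0,0,0,0.69,0.075,1.2,1.43,0,0,0,0.69,0.075,1.2,1.43,0,0,0,0.69,0.075,1.2,1.43,0,0,0,0.69,0.075,1.2,1.43,0,0,0,0.69,0.075,1.2,1.14,0,0,0,0.59,0.11,1.2,1.14,0,0,0,0.59,0.11,1.2,1.14,0,0,0,0.59,0.11,1.2,1.14,0,0,0,0.59,0.11,1.2,1.14,0,0,0,0.59,0.11,1.2,1.14,0,0,0,0.59,0.11,1.2,0,0,0,0,0,0,1.2,0,0,0,0,0,0,1.2],
)

```text
time_s: 16.5
tcp_pos: [0.4709, 0.1191, 0.2686]
eef_rot: [-151.1, -0.0, -78.0]
contact_force: [-2.5, -1.8, 2.6]
gripper_width: 0.0171
```

```bash
python3 -c "
from hood import *
s=r.get_state();print(s['tcp_pos'],s['eef_rot'],s['contact_force'],s['moment'],s['joints'],s['gripper_width'],s['time_s'])
p,R=cur();G=p-.008*zt(R);d=G-H;print('angle',np.degrees(np.arctan2(d[2],-d@ex)),np.linalg.norm(d))
P,Q=pose(46.5,60,dep=.008);go(P,Q)
c=cap('side','side7.png');t=cap('top','top7.png')
a=cv2.resize(c['pixels'][100:260,210:340],None,fx=3,fy=3,interpolation=2);bb=cv2.resize(t['pixels'][150:310,180:310],None,fx=3,fy=3,interpolation=2)
cv2.imwrite('pics/c9.png',cv2.cvtColor(np.hstack([a,bb]),cv2.COLOR_RGB2BGR))"
```

```text
[0.47086423 0.11910493 0.26856709] [-1.51148268e+02 -4.24440114e-02 -7.80014076e+01] [-2.50785172 -1.80988752  2.64950808] [-0.47444721  1.57470024 -0.12272706] [ 49.22397483 -18.23244393 -50.6171187   28.70346269 -37.50889823
 -57.1051075 ] 0.017080037428585753 16.5
angle 49.66416391018004 0.19097600360785844
turn [ 1.15 -0.04  0.02] then shift cm [0.   0.99 0.31]
```

View pics/c9.png

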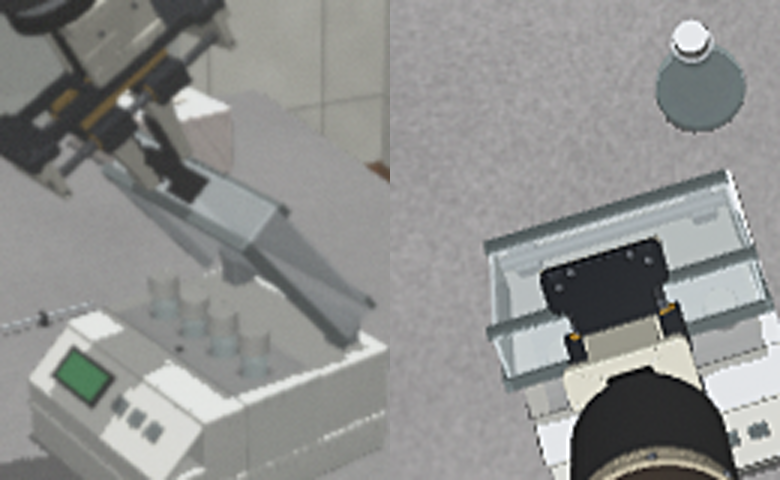

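The hood is held at about 50° by the kinematic estimate. The side view shows the fingers on the bar, with the tubes untouched. I'll nudge to about 46° and hold.

carry_out(
  motion=[0.29,0,0,0,0.28,0.09,1.2,0.29,0,0,0,0.28,0.09,1.2,0.29,0,0,0,0.28,0.09,1.2,0.29,0,0,0,0.28,0.09,1.2,0,0,0,0,0,0,1.2,0,0,0,0,0,0,1.2,0,0,0,0,0,0,1.2,0,0,0,0,0,0,1.2,0,0,0,0,0,0,1.2,0,0,0,0,0,0,1.2,0,0,0,0,0,0,1.2,0,0,0,0,0,0,1.2,0,0,0,0,0,0,1.2,0,0,0,0,0,0,1.2],
)

```text
time_s: 17.77
tcp_pos: [0.4635, 0.1175, 0.2611]
eef_rot: [-149.9, -0.0, -78.1]
contact_force: [-15.3, -4.4, 15.2]
gripper_width: 0.0171
```

```bash
python3 -c "
from hood import *
s=r.get_state();print(s['tcp_pos'],s['contact_force'],s['joints'],s['qd'].round(2),s['gripper_width'],s['time_s'])
p,R=cur();G=p-.008*zt(R);d=G-H;print('angle',np.degrees(np.arctan2(d[2],-d@ex)),np.linalg.norm(d))
c=cap('side','side8.png')
cv2.imwrite('pics/c10.png',cv2.cvtColor(cv2.resize(c['pixels'][100:260,210:350],None,fx=3.5,fy=3.5,interpolation=2),cv2.COLOR_RGB2BGR))"
```

```text
[0.4635427  0.11752133 0.26110621] [-15.34302387  -4.4156167   15.1721517 ] [ 49.93473677 -19.54090792 -53.91639373  32.14886517 -35.46631415
 -61.15293457] [ 0.04 -0.01  0.03 -0.09  0.06  0.06] 0.017141476202713755 17.7667
angle 46.44146327905554 0.1904709728265922
```

View pics/c10.png

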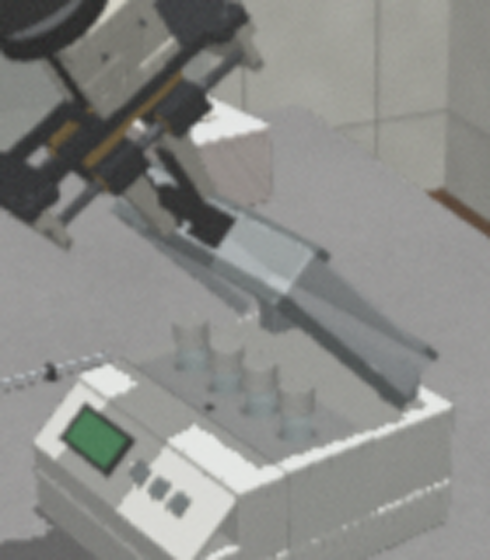

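The hood is at about 46.4°, held at rest, with some radial push (22 N) along the tool. I'll relieve that by 2 mm and then hand in.

carry_out(
  motion=[0,0,0,0,0,-0.1,1.2,0,0,0,0,0,-0.1,1.2,0,0,0,0,0,0,1.2,0,0,0,0,0,0,1.2,0,0,0,0,0,0,1.2,0,0,0,0,0,0,1.2,0,0,0,0,0,0,1.2,0,0,0,0,0,0,1.2],
)

```text
time_s: 18.48
tcp_pos: [0.4616, 0.1171, 0.2598]
eef_rot: [-150.2, -0.1, -78.0]
contact_force: [5.1, 1.1, -6.3]
gripper_width: 0.0166
```

```bash
python3 -c "
from hood import *
s=r.get_state();print(s['tcp_pos'],s['contact_force'],s['qd'].round(2),s['gripper_width'],s['time_s'])
p,R=cur();G=p-.008*zt(R);d=G-H;a=np.degrees(np.arctan2(d[2],-d@ex));print('angle',a,np.linalg.norm(d))
if 41<a<49: print(r.close_job())"
```

```text
[0.46162618 0.11712081 0.25975339] [ 5.10508423  1.09079608 -6.29647769] [-0.07 -0.09 -0.03  0.07 -0.    0.02] 0.01662542204831265 18.4833
angle 45.74576850967073 0.19084567728967763
the job is handed in; nothing more can be done
None
```

The sample tube is in the heater's empty bore and let go. The hood is held in the fingers at about 45.7° from shut, and the job was handed in at 18.5 s; no verdict is reported.

- **Tube:** I lowered it until it touched the bottom with about 10 N, then released it. After release its cap stood level with the other three in the side view.
- **Hood:** The angle comes from the arm's position and my estimate of the hinge, so it could be a degree or two off. The grip is closed on the bar at 16.6 mm, and the arm was practically still.
- **Other things:** By eye, the other tubes and the flask look unmoved. I did not measure this for them, the calculator or the thermometer.

**Checks that disagreed:**
- At the rack, joint 3 reached its range limit, so the fingers closed about 7 mm higher on the cap than planned. The tube still held upright.
- At the hood, the wrist was pushing along the bar with about 22 N. Backing off 2 mm brought that down to about 8 N before I handed in.

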